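# Right the toppled bottle on the banding wheel and hold the index pin out

## Task

The square clay bottle has toppled on the banding wheel: stand it back upright on its foot in the middle of the wheel and let go of it. Then pull the wheel's sprung index plunger fully up out of its hole by its knob, and finish still gripping the knob and holding it all the way up, so that the potter can turn the wheel. Leave the other things where they are.

Things in the scene. Friction and masses are not known exactly. Their poses are not given: they have to be found in the camera images.
- bottle: Square terracotta bottle, 130 mm tall, 0.25-0.46 kg: body 50 x 50 mm in section up to 88 mm from the foot, shoulder to 100 mm, round neck 24 mm across, top rim 32 mm wide and 6 mm high. Origin: centre of the foot; z from foot to mouth, x and y square to the flat sides. Starts lying on a flat side on the wheel, axis 25 mm above its face, neck within 0.7 rad of straight away from the plunger.
- wheel_centre (a point): Centre of the upper face of the banding wheel, a flat metal disc 260 mm in diameter, 14 mm thick, with engraved rings, its face 70 mm above the table. z up; the plunger stands 118 mm away in the +y direction. The index pin locks the wheel against turning; with the pin out it turns freely.
- stand: The wheel's stand, fixed to the table: a 360 x 360 mm plywood board, 12 mm thick, with a short column that carries the wheel and a bracket for the plunger; a water jar 44 mm across, 64 mm above the table, is fixed on its -x, -y corner. Origin on the table below the wheel's centre; axes as wheel_centre, board edges along x and y.
- plunger_knob (a point): Centre of the black plunger knob: upright cylinder, 24 mm in diameter, 24 mm tall, centre 58 mm above the wheel's face when seated. z up = pulling direction; axes as wheel_centre. Under it, 5 mm lower, is a fixed barrel 20 mm thick, 30 mm high, held by an arm (20 mm wide, top 15 mm below the barrel's top) running out to +y to a post. Free space beside it along x.
- plunger (a joint): Lift of the plunger, m: 0 seated in the wheel's hole, 0.020 fully up at its stop. A spring pushes it down with about 4 N seated and 10 N fully up; it drops back when let go. Its pin is 8 mm thick and reaches 13 mm into the hole.
- cup: Bystander: small terracotta cup, 52 mm across and 45 mm tall, on the +x, -y corner of the board. Origin at the centre of its underside.
- rib: Bystander: small wooden block, 50 x 35 x 12 mm, on the +x, +y corner of the board. Origin at the centre of its underside.
- mallet: Bystander: rubber mallet lying on the table to the robot's right, about 260 mm long, head 62 x 105 x 62 mm. Origin below the handle's middle, on the table.
- mug: Bystander: dark mug with a handle, 76 mm across and 85 mm tall, on the table to the robot's left. Origin at the centre of its underside.
- bowl: Bystander: buff bowl, 120 mm across and 50 mm tall, on the table to the robot's left. Origin at the centre of its underside.
- stamp: Bystander: small turned wooden stamp, 32 mm across and 56 mm tall, standing on the table to the right of the board. Origin at the centre of its underside.
Things that resemble listed ones, but are neither listed nor needed, are in the scene too. What is meant by the bottle is not blue, and is the larger of those in its own colour.

How it is judged:
On the way, in this order (a step that is already met when the one before it is completed fails the run):
1. the bottle stands upright in the middle of the wheel, let go, with the plunger still seated (angle between bottle's own z axis and vertical below 0.1 rad and horizontal distance between bottle and wheel_centre below 0.03 m and z of bottle in the frame of wheel_centre between -0.005 and 0.005 m and contact force between each of the arm, the fingers and bottle below 0.05 N and linear speed of bottle below 0.03 m/s and value of joint plunger below 0.004 m), for 0.3 s.
2. the fingers hold the plunger fully up (value of joint plunger above 0.017 m and contact force between the fingers and plunger above 2 N), for 0.3 s.
At the end, for the whole second after the job is handed in: The bottle stands upright (within 0.1 rad) on its foot on the wheel's face (within 5 mm in height), within 30 mm of the wheel's centre, at rest and untouched by the robot, and the fingers carry the plunger (over 2 N) lifted more than 17 mm of its 20 mm (all of step 2 and angle between bottle's own z axis and vertical below 0.1 rad and horizontal distance between bottle and wheel_centre below 0.03 m and z of bottle in the frame of wheel_centre between -0.005 and 0.005 m and contact force between each of the arm, the fingers and bottle below 0.05 N and linear speed of bottle below 0.03 m/s); the arm keeps its last pose, push and grip.
It fails at once if another thing is moved more than 30 mm (distance of any of cup, rib, mallet, mug, bowl, stamp from where it was at the start of the episode above 0.03 m).
It also fails if it takes over 51 s, if anything falls off the work surface, if the arm or the gripper's body presses on something with over 40 N, if the wrist force passes 120 N, or if a joint passes its speed limit or range.

## Robot

A 6-joint arm with a two-finger parallel gripper is mounted at the origin on the work surface. World frame = base frame: x ahead of the robot, y to its left, z up, the work surface at z = 0. Lengths are in m, angles in rad, forces in N, time in s.
With the tool pointing down it reaches from about 0.35 to 0.975 m from the base axis. Payload 4.9 kg.
Tool frame: the origin (TCP) lies at the very end of the fingers, on their centre line; the grasp point (between the pads) lies 19 mm behind it (ctrl.pinch_z is the distance from the TCP to the grasp point, in m); z points along the fingers, y is the direction in which the jaws open and shut (so a half turn about z gives the same grasp; the last joint's range is limited). The gripper opens to 85 mm and grips with 20 to 120 N. Pads are 22 mm wide; open, the fingers measure 114 mm over their backs; the gripper's body (76 mm by 85 mm) begins 54 mm behind the grasp point. The pads swing forward as they close: fully open they stand 13 mm farther back than shut.
Start: joints at [-1.307, 0.053, 1.613, -0, 1.476, -0.119], TCP at [0.233, -0.58, 0.231] pointing down, gripper open.
Joint ranges: [-3.01, 3.01], [-1.01, 2.22], [0.06, 2.58], [-1.02, 4.17], [0.09, 2.62], [-3.14, 3.14]. Speed limits (rad/s): [2.57, 2.57, 3.14, 3.14, 3.14, 3.14].

## Interface

Orientations are given as a rotation vector (axis times angle).
In Python, from station import ctrl gives the robot as it stands.
- The arm moves only by the tool carry_out, never from a script. Its argument "series" is a list of rows, each a list of 7 numbers: the shift along the world's x, y, z each as a share of 0.025 m, from -1 to 1, then the turn, a rotation vector about the world's x, y, z each as a share of 0.1 rad, from -1 to 1, then the opening, from 0 (shut) to 1 (fully open). A call has 1 to 12 rows; each row shifts and turns the commanded pose from where the row before left it; what a row does not reach is not made up. A row lasts 1/10 s, in which the tool goes at most 50 mm and 8.59 degrees, less where a joint would pass 70% of its speed; a pose out of reach is approached as far as the arm can. A call with a number of a shift or a turn outside -1 to 1 is refused whole. A call with a gripper value outside its range is refused whole. The fingers move at their own pace and stop on an object; "grip_force" is the grip in N (left out, the last holds). Time passes only in rows, so rows that do not move let the fingers close. It gives the time, the measured TCP pose, the force and the opening at its end, in the units of the state.
- ctrl.get_obs(): the state, without advancing time (a new reading comes with each control period).
- ctrl.get_image(name): name is "scene" or "side" or "wrist"; returns a dict with "frame" (400x640x3 uint8, blue, green, red), "fx", "fy", "cx", "cy" (pixels), "R" (3x3) and "t" (3): a world point X has camera coordinates R X + t; the wrist camera has in their place "hand_eye" (4x4, takes a point from camera to tool coordinates, whose origin is the TCP and whose axes are the flange's). Camera axes: x right, y down, z forward; pixel columns grow to the right and rows downward; lengths in m; the calibration is good to about 2 mm. The wrist camera is an equidistant fisheye: a pixel r from the principal point sees the ray r / f radians off the axis. A picture is of the moment at which its call begins: read the wrist's pose just before it. There is no depth.
- ctrl.finish_job(): hands the job in, once; it reports no verdict.
Trained networks look in a picture, given as the dict that the camera call returned (one of the last four; its "shot" number tells which), for a name from the list of things; names that differ only in an ending like _2 or _b are one class to them, and where a whole thing is asked for, a point or a joint stands for the part that bears it (a point fixed in the world has none). Each returns a list of dicts, best first, with "p" (0 to 1); they miss things now and then, are a little off and sometimes report something else, mostly with a low value. They report only what shows in the picture. A call takes as long as a camera call. They do not tell look-alikes from the thing itself.
- ctrl.trace(picture, name): "mask" (400x640 bool, what is visible of it) and "rect" ([left, top, width, height] as shares, 0 to 1, of the picture: columns of its width, rows of its height, round what is visible of it).
- ctrl.mark_of(picture, name): "position" ([column, row] as shares, 0 to 1, of the picture: columns of its width, rows of its height: a listed point, or the origin of a listed thing).
The state is a dict: "t": time; "q": joint angles; "dq": joint speeds; "effort": joint torques, N m; "tool_pos": TCP position; "tool_rot": TCP orientation; "contact_force": force on the tool from outside, world axes, zero at the start; "wrist_torque": the same for the moment, N m; "opening": finger opening in m.
Only numpy, scipy, OpenCV 4.12 (cv2) and the standard library are available. Lean on these libraries where they do the work, as an engineer would, in place of code of your own. Each camera call takes 0.05 s, during which the arm holds its last target.

## Working session

There is one attempt and no reset: what is moved stays moved. The work goes in short steps, Python scripts to look and compute and a tool call to move; the robot and the scene stay as the last step left them, time stands still between calls to the robot, and variables do not carry over. Pictures are saved under pics/ and viewed, and the job is handed in when it is done.

Besides the shell and the picture viewer there is one more tool, called after ">>>" as name([rows], argument=value, ...), one row to a line, values as JSON. carry_out: Moves the arm, as the interface text tells. Shift numbers are shares of 0.025 m and turn numbers shares of 0.1 rad, none past 1 either way. Its arguments: {"type":"object","properties":{"series":{"type":"array"},"grip_force":{"type":"number"}},"required":["series"]}

```bash
mkdir -p pics; ls
cat > h.py <<'E'
import numpy as np, cv2
from station import ctrl
from scipy.spatial.transform import Rotation as Rn
def save(im,n): cv2.imwrite('pics/'+n+'.png',im['frame'])
def ray(im,u,v):
    K=np.array([[im['fx'],0,im['cx']],[0,im['fy'],im['cy']],[0,0,1]])
    d=np.linalg.solve(K,[u,v,1]);R=np.array(im['R']);t=np.array(im['t'])
    return -R.T@t, R.T@d
def atz(im,u,v,z):
    c,d=ray(im,u,v); return c+d*(z-c[2])/d[2]
def proj(im,X):
    p=np.array(im['R'])@np.array(X)+np.array(im['t']); return np.array([im['fx']*p[0]/p[2]+im['cx'],im['fy']*p[1]/p[2]+im['cy']])
def tri(rays):
    A=np.zeros((3,3));b=np.zeros(3)
    for c,d in rays:
        d=d/np.linalg.norm(d);P=np.eye(3)-np.outer(d,d);A+=P;b+=P@c
    return np.linalg.solve(A,b)
def wray(im,obs,u,v):
    x=(u-im['cx'])/im['fx'];y=(v-im['cy'])/im['fy'];r=np.hypot(x,y)
    d=np.array([np.sin(r)*x/max(r,1e-9),np.sin(r)*y/max(r,1e-9),np.cos(r)])
    H=np.array(im['hand_eye']);R=Rn.from_rotvec(obs['tool_rot']).as_matrix()
    return R@H[:3,3]+obs['tool_pos'], R@H[:3,:3]@d
def wproj(im,obs,X):
    H=np.array(im['hand_eye']);R=Rn.from_rotvec(obs['tool_rot']).as_matrix()
    p=R.T@(np.array(X)-obs['tool_pos']);p=H[:3,:3].T@(p-H[:3,3])
    r=np.arctan2(np.hypot(p[0],p[1]),p[2]);n=np.hypot(p[0],p[1])
    return np.array([im['cx']+im['fx']*r*p[0]/n,im['cy']+im['fy']*r*p[1]/n])
E
python3 - <<'E'
from h import *
print(ctrl.get_obs())
for n in ['scene','side']:
    im=ctrl.get_image(n);save(im,n+'0')
    print(n,im['shot'],(-np.array(im['R']).T@np.array(im['t'])).round(3))
    for k in ['bottle','plunger_knob','wheel_centre']:
        print(k,[(round(m['p'],2),(np.array(m['position'])*[640,400]).round(1)) for m in ctrl.mark_of(im,k)])
E
```

```text
pics
{'t': 0.0, 'q': array([-1.30698901e+00,  5.33544737e-02,  1.61429643e+00, -7.15104171e-06,
        1.47601907e+00, -1.19025600e-01]), 'dq': array([-6.77238017e-04, -5.76892284e-06, -1.65317079e-03, -4.56041032e-04,
        7.46022538e-04, -1.35887139e-03]), 'effort': array([ 1.85369213e-04, -3.93680656e+01, -3.70178175e+01, -1.21476642e-04,
        6.87512904e-03, -7.11038098e-06]), 'tool_pos': array([ 0.23328697, -0.57915074,  0.23006306]), 'tool_rot': array([-3.08218003e+00, -5.97293958e-01,  2.46998457e-04]), 'contact_force': array([-0.35418396, -0.24105053,  0.28234181]), 'wrist_torque': array([-0.01279888, -0.04658878, -0.00650852]), 'opening': 0.08542423507768658}
scene 1 [ 1.236 -0.828  0.826]
bottle [(0.92, array([312.5, 149.9])), (0.73, array([303.1, 197.3])), (0.57, array([356.1, 151.9])), (0.54, array([359.5, 182.1]))]
plunger_knob [(0.66, array([309.9, 171.9]))]
wheel_centre [(0.79, array([299.5, 209.7]))]
side 2 [0.44  1.059 1.067]
bottle [(0.91, array([312.1, 277.5])), (0.73, array([324.2, 197.8])), (0.7, array([386.3, 301.2])), (0.16, array([284., 189.]))]
plunger_knob [(0.48, array([334.3, 210. ]))]
wheel_centre [(0.82, array([325. , 200.9]))]
```

View pics/scene0.png

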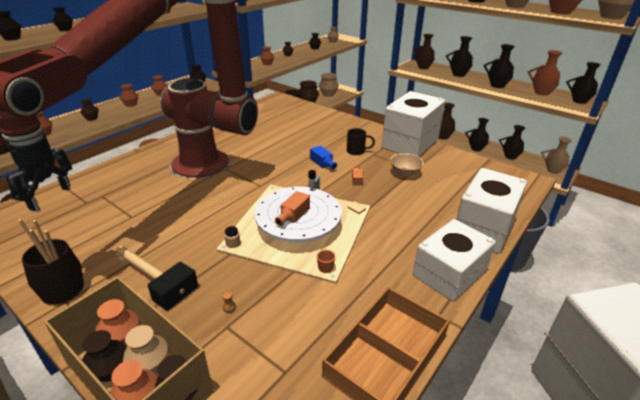

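View pics/side0.png

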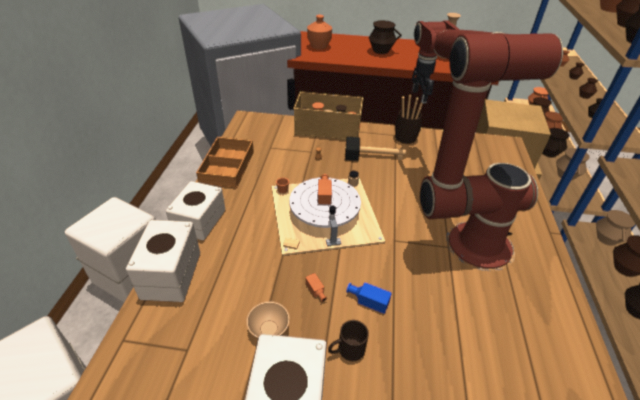

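Candidates for the bottle are the blue one at scene (322,157), a small orange one at (357,176), and a larger orange one on the wheel at (293,208). The last fits: it isn't blue, it's the larger of its colour, and it lies on the wheel. I'll confirm with a crop and measure.

Run:
```python
from h import *
ims={n:ctrl.get_image(n) for n in ['scene','side']}
a=cv2.resize(ims['scene']['frame'][140:260,220:380],None,fx=4,fy=4,interpolation=3)[:480,:640]
b=cv2.resize(ims['side']['frame'][160:260,260:400],None,fx=4,fy=4,interpolation=3)
cv2.imwrite('pics/c1.png',a);cv2.imwrite('pics/c2.png',b)
for k in ['bottle','plunger_knob','stand','wheel_centre']:
  for n in ims:
    print(k,n,[(round(m['p'],2),(np.array(m['rect'])*[640,400,640,400]).round(1)) for m in ctrl.trace(ims[n],k)])
print('wc',tri([ray(ims['scene'],299.5,209.7),ray(ims['side'],325,200.9)]),atz(ims['scene'],299.5,209.7,.07),atz(ims['side'],325,200.9,.07))
print('kn',tri([ray(ims['scene'],309.9,171.9),ray(ims['side'],334.3,210)]))
```

```text
bottle scene [(0.82, array([309.8, 147.1,  29.7,  22.2])), (0.66, array([351.6, 167.3,  12.2,  18.3])), (0.57, array([275.6, 188.8,  34.1,  39. ]))]
bottle side [(0.95, array([350.1, 279.1,  40.9,  34.8])), (0.87, array([319.8, 174.5,  11.8,  27.6])), (0.79, array([306.3, 272.2,  22. ,  31.8]))]
plunger_knob scene [(0.58, array([308.1, 170.6,   8.5,  19.8]))]
plunger_knob side [(0.47, array([320.9, 175.4,  12.3,  28. ]))]
stand scene [(0.68, array([217.2, 170.9, 155. , 115.4]))]
stand side [(0.73, array([274.4, 172. , 109.1,  84. ]))]
wheel_centre scene [(0.74, array([218.3, 169.5, 149.3, 115.2]))]
wheel_centre side [(0.57, array([272.3, 173.7, 113.6,  82. ])), (0.46, array([343.9, 138.3,  61.6,  24. ]))]
wc [ 0.55727326 -0.05786987  0.06886276] [ 0.5596951  -0.05897305  0.07      ] [ 0.55616551 -0.05755589  0.07      ]
kn [0.5115726  0.05032995 0.13179149]
```

View pics/c1.png

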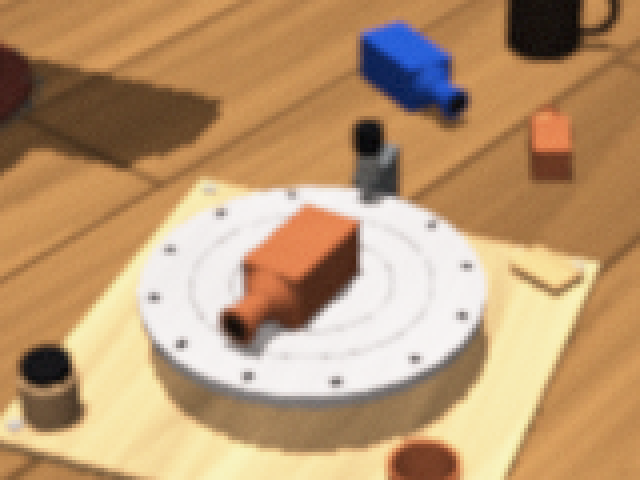

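View pics/c2.png

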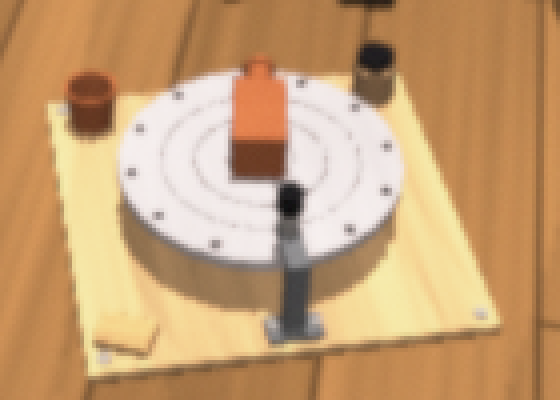

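Run:
```python
from h import *
ims={n:ctrl.get_image(n) for n in ['scene','side']}
S=lambda u,v:(220+u/4,140+v/4)
D=lambda u,v:(260+u/4,160+v/4)
A={'footRob':((310,205),(287,138)),'footFar':((360,222),(232,136)),'neckFar':((297,282),(233,80)),'neckRob':((245,258),(283,80))}
for k,(s,d) in A.items():
    print(k,tri([ray(ims['scene'],*S(*s)),ray(ims['side'],*D(*d))]).round(4),atz(ims['scene'],*S(*s),.12).round(4),atz(ims['side'],*D(*d),.12).round(4))
print('bot foot far',atz(ims['scene'],*S(357,275),.07).round(4),atz(ims['side'],*D(234,177),.07).round(4))
print('bot foot rob',atz(ims['side'],*D(285,181),.07).round(4))
print('neck rim ctr',tri([ray(ims['scene'],*S(237,325)),ray(ims['side'],*D(258,63))]).round(4))
# wheel ellipse corners
for n,f,pts in (('scene',S,[(140,290),(488,290),(313,188),(310,392)]),('side',D,[(119,155),(405,160),(262,68),(262,258)])):
  P=np.array([atz(ims[n],*f(*p),.07) for p in pts]);
  A2=np.c_[2*P[:,:2],np.ones(4)];x=np.linalg.lstsq(A2,(P[:,:2]**2).sum(1),rcond=None)[0];print(n,'circle',x[:2],np.sqrt(x[2]+x[0]**2+x[1]**2))
print('knob top',atz(ims['scene'],*S(368,128),.14),atz(ims['side'],*D(291,187),.14))
```

```text
footRob [ 0.5337 -0.0402  0.1171] [ 0.5395 -0.0435  0.12  ] [ 0.5315 -0.0389  0.12  ]
footFar [ 0.5801 -0.035   0.1182] [ 0.5825 -0.0371  0.12  ] [ 0.5793 -0.0334  0.12  ]
neckFar [ 0.5907 -0.1169  0.1149] [ 0.5956 -0.122   0.12  ] [ 0.5897 -0.1108  0.12  ]
neckRob [ 0.5453 -0.1214  0.1175] [ 0.548  -0.1239  0.12  ] [ 0.5448 -0.1186  0.12  ]
bot foot far [ 0.5792 -0.0367  0.07  ] [ 0.5767 -0.0357  0.07  ]
bot foot rob [ 0.531  -0.0381  0.07  ]
neck rim ctr [ 0.5749 -0.1648  0.0987]
scene circle [ 0.55995947 -0.06330958] 0.12836064354127072
side circle [ 0.55546984 -0.06698529] 0.12977492952143446
knob top [0.52396955 0.04370756 0.14      ] [0.51888807 0.04538201 0.14      ]
```

Run:
```python
from h import *
o=ctrl.get_obs();R=Rn.from_rotvec(o['tool_rot']).as_matrix();print(R.round(3))
im=ctrl.get_image('wrist');save(im,'w0');print(np.array(im['hand_eye']).round(3),im['fx'],im['cx'],im['cy'])
print(ctrl.get_obs()['t'])
```

```text
[[ 0.928  0.374 -0.   ]
 [ 0.374 -0.928 -0.   ]
 [-0.     0.    -1.   ]]
[[-0.001 -0.96  -0.279  0.07 ]
 [ 1.    -0.001 -0.    -0.   ]
 [-0.    -0.279  0.96  -0.143]
 [ 0.     0.     0.     1.   ]] 309.70691628693146 312.17625066577625 197.81795637994026
1.05
```

View pics/w0.png

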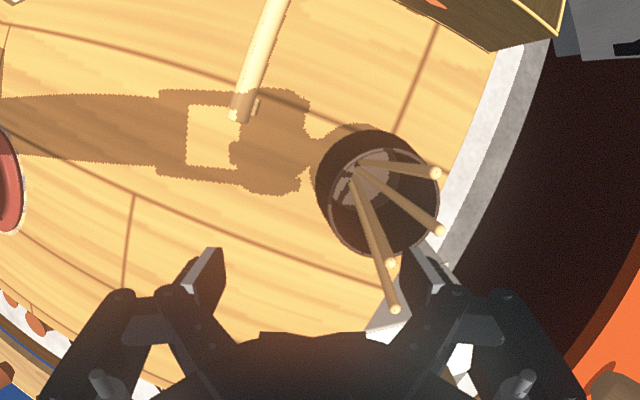

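>>> carry_out([
  [0,0,1,0,0,0,1],
  [0,0.3,1,0,0,0.5,1],
  [0.73,1,0.3,0,0,0.75,1],
  [0.73,1,0.2,0,0,0.75,1],
  [0.73,1,0,0,0,0.75,1],
  [0.73,1,0,0,0,0.75,1],
  [0.73,1,0,0,0,0.75,1],
  [0.73,1,0,0,0,0.75,1],
  [0.73,1,0,0,0,0.75,1],
  [0.73,1,0,0,0,0.75,1],
  [0.73,1,0,0,0,0.75,1],
  [0.73,1,0,0,0,0.75,1],
])

```text
t: 2.25
tool_pos: [0.4165, -0.3212, 0.294]
tool_rot: [2.605, 1.755, 0.0]
contact_force: [-0.4, -0.6, 0.9]
opening: 0.0856
```

>>> carry_out([
  [0.73,1,0,0,0,0.75,1],
  [0.73,1,0,0,0,0.75,1],
  [0.73,1,0,0,0,0.75,1],
  [0.73,1,0,0,0,0.75,1],
  [0.73,1,0,0,0,0.75,1],
  [0.73,1,0,0,0,0.75,1],
  [0.73,1,0,0,0,0.75,1],
  [0.65,0.6,0,0,0,0.1,1],
  [0,0,0,0,0,0,1],
])

```text
t: 3.15
tool_pos: [0.5611, -0.1304, 0.2936]
tool_rot: [-2.048, -2.382, -0.001]
contact_force: [-0.0, -1.2, -0.5]
opening: 0.0852
```

Run:
```python
from h import *
o=ctrl.get_obs();im=ctrl.get_image('wrist');save(im,'w1');print(o['t'],o['tool_pos'],o['q'],o['dq'].round(3));R=Rn.from_rotvec(o['tool_rot']).as_matrix();print(R.round(3))
import pickle;pickle.dump((im,o),open('w1.pkl','wb'))
```

```text
3.15 [ 0.5610604  -0.13038837  0.29363434] [-3.57777709e-01 -9.30368078e-02  1.65354711e+00  5.29158545e-04
  1.58124213e+00 -5.08065977e-01] [-0.044 -0.021  0.02  -0.029  0.013 -0.016]
[[-0.15   0.989  0.   ]
 [ 0.989  0.15   0.001]
 [ 0.001  0.    -1.   ]]
```

View pics/w1.png

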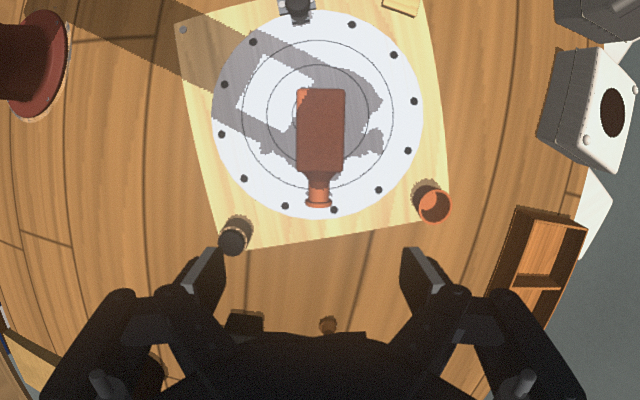

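Run:
```python
from h import *
import pickle;im,o=pickle.load(open('w1.pkl','rb'))
f=im['frame']
cv2.imwrite('pics/w1c.png',cv2.resize(f[0:220,205:430],None,fx=2.7,fy=2.7,interpolation=3))
def az(u,v,z):
    c,d=wray(im,o,u,v);return c+d*(z-c[2])/d[2]
P=np.array([az(u,v,.07) for u,v in [(211,110),(424,113),(315,219),(243,40),(393,190),(237,185),(397,43)]])
A2=np.c_[2*P[:,:2],np.ones(len(P))];x=np.linalg.lstsq(A2,(P[:,:2]**2).sum(1),rcond=None)[0];print('circle',x[:2],np.sqrt(x[2]+x[0]**2+x[1]**2))
print(np.hypot(*(P[:,:2]-x[:2]).T))
print('knob',az(299,7,.14))
```

```text
circle [ 0.55766186 -0.06498012] 0.12998898519216934
[0.13002156 0.12936765 0.12867974 0.12910494 0.13053977 0.1313139
 0.13087332]
knob [0.52191209 0.03934798 0.14      ]
```

View pics/w1c.png

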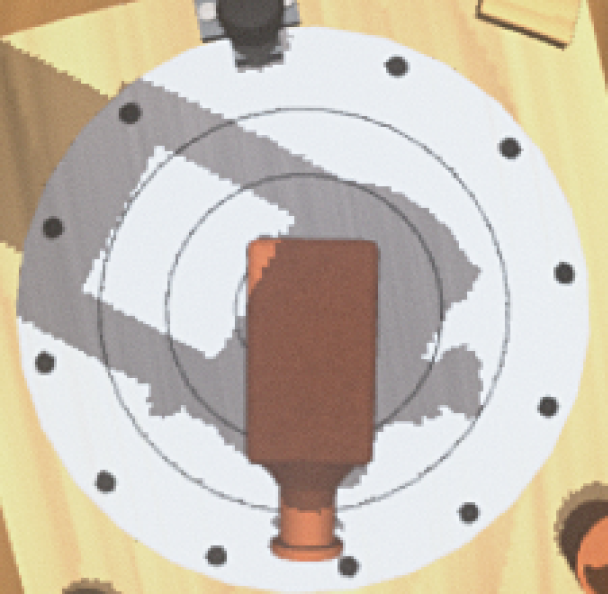

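Run:
```python
from h import *
import pickle;im,o=pickle.load(open('w1.pkl','rb'))
def az(u,v,z):
    u=205+u/2.7;v=v/2.7
    c,d=wray(im,o,u,v);return (c+d*(z-c[2])/d[2])[:2]
C=[az(*p,.12) for p in [(248,240),(378,240),(372,462),(247,462)]]
C=np.array(C);print(C.round(4),[np.linalg.norm(C[i]-C[i-1]).round(4) for i in range(4)])
F=(C[0]+C[1])/2;N=(C[2]+C[3])/2;n=(N-F);print('foot',F,'axis',n/np.linalg.norm(n),np.linalg.norm(n))
r=az(307,550,.096);print('rim',r,(r-F)/np.linalg.norm(r-F),np.linalg.norm(r-F))
for a in [(248,240),(378,240)]: pass
print('tool y',Rn.from_rotvec(o['tool_rot']).as_matrix()[:,1])
```

```text
[[ 0.5311 -0.0411]
 [ 0.579  -0.0335]
 [ 0.5906 -0.118 ]
 [ 0.5428 -0.1252]] [np.float64(0.085), np.float64(0.0485), np.float64(0.0852), np.float64(0.0483)]
foot [ 0.5550467  -0.03729743] axis [ 0.13658063 -0.99062896] 0.08510103863191186
rim [ 0.57278863 -0.16419443] [ 0.13846679 -0.99036708] 0.12813127048889247
tool y [9.88727135e-01 1.49728548e-01 1.17819171e-04]
```

>>> carry_out([
  [0.06,-0.15,-0.75,0.934,0.13,0,1],
  [0.06,-0.15,-0.75,0.934,0.13,0,1],
  [0.06,-0.15,-0.75,0.934,0.13,0,1],
  [0.06,-0.15,-0.75,0.934,0.13,0,1],
  [0.06,-0.15,-0.75,0.934,0.13,0,1],
  [0.06,-0.15,-0.75,0.934,0.13,0,1],
  [0.06,-0.15,-0.75,0.934,0.13,0,1],
  [0,0,0,0,0,0,1],
  [0,0,0,0,0,0,1],
])

```text
t: 4.1
tool_pos: [0.5698, -0.1592, 0.1622]
tool_rot: [-1.69, -1.955, -0.583]
contact_force: [0.2, -0.7, 0.1]
opening: 0.0854
```

Run:
```python
from h import *
o=ctrl.get_obs();im=ctrl.get_image('scene');f=im['frame'][80:280,180:440];cv2.imwrite('pics/s2.png',cv2.resize(f,None,fx=3,fy=3,interpolation=3))
print(o['t'],o['tool_pos'],o['q'].round(3));R=Rn.from_rotvec(o['tool_rot']).as_matrix();print(R.round(3),o['contact_force'])
```

```text
4.1 [ 0.56983366 -0.15922513  0.16220344] [-0.616  0.278  1.581  0.471  1.75  -0.788]
[[-0.116  0.99  -0.085]
 [ 0.781  0.143  0.607]
 [ 0.613  0.004 -0.79 ]] [ 0.16911861 -0.73564851  0.08367751]
```

View pics/s2.png

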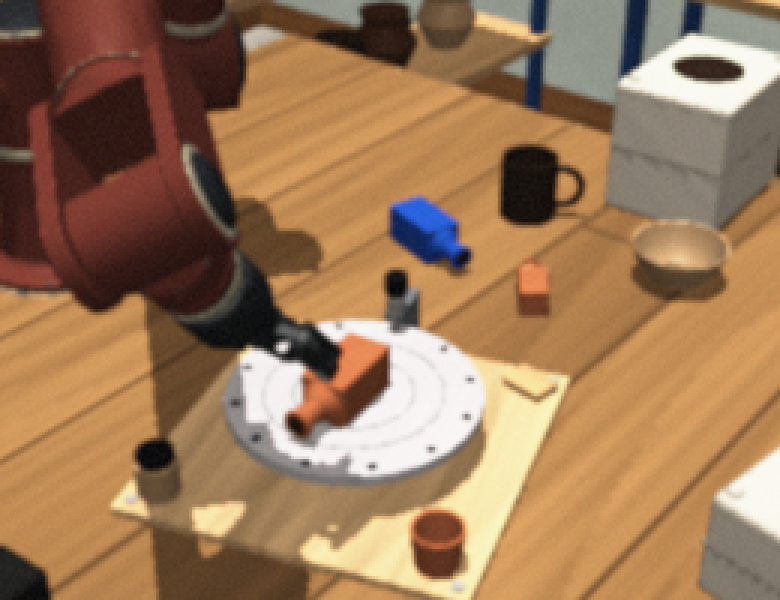

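>>> carry_out([
  [-0.05,0.51,-0.62,0,0,0,1],
  [-0.05,0.51,-0.62,0,0,0,1],
  [-0.05,0.51,-0.62,0,0,0,1],
  [-0.05,0.51,-0.62,0,0,0,1],
  [-0.05,0.51,-0.62,0,0,0,1],
  [0,0,0,0,0,0,1],
  [0,0,0,0,0,0,1],
])

```text
t: 4.85
tool_pos: [0.565, -0.0947, 0.0871]
tool_rot: [-1.688, -1.961, -0.585]
contact_force: [-0.7, 0.2, 0.3]
opening: 0.0852
```

Run:
```python
from h import *
o=ctrl.get_obs();im=ctrl.get_image('wrist');cv2.imwrite('pics/w3.png',im['frame'])
print(o['t'],o['tool_pos'],o['q'].round(3))
```

```text
4.85 [ 0.56499524 -0.09470879  0.08712032] [-0.537  0.294  1.7    0.498  1.593 -0.79 ]
```

View pics/w3.png

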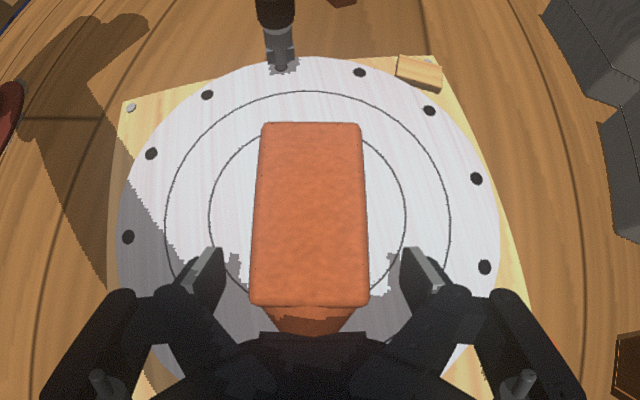

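>>> carry_out([
  [0,0,-0.1,0,0,0,0.55],
  [0,0,0,0,0,0,0.3],
  [0,0,0,0,0,0,0.3],
  [0,0,0,0,0,0,0.3],
  [0,0,0,0,0,0,0.3],
  [0,0,0,0,0,0,0.3],
], grip_force=70)

```text
t: 5.5
tool_pos: [0.5646, -0.0955, 0.0833]
tool_rot: [-1.689, -1.958, -0.584]
contact_force: [-0.6, -3.8, 5.7]
opening: 0.049
```

>>> carry_out([
  [0,0,0.2,0,0,0,0.3],
  [0,0,0.4,0,0,0,0.3],
  [0,0,0.6,0,0,0,0.3],
  [0,0,0.6,0,0,0,0.3],
  [0,0,0,0,0,0,0.3],
  [0,0,0,0,0,0,0.3],
])

```text
t: 6.1
tool_pos: [0.5646, -0.095, 0.1284]
tool_rot: [-1.689, -1.959, -0.585]
contact_force: [0.1, -0.3, -2.6]
opening: 0.0492
```

Run:
```python
from h import *
o=ctrl.get_obs();im=ctrl.get_image('scene');f=im['frame'][80:280,180:440];cv2.imwrite('pics/s4.png',cv2.resize(f,None,fx=3,fy=3,interpolation=3))
im=ctrl.get_image('wrist');cv2.imwrite('pics/w4.png',im['frame'])
print(o['t'],o['tool_pos'],o['q'].round(3),o['contact_force'],o['wrist_torque'])
```

```text
6.1 [ 0.56460694 -0.0950046   0.12840223] [-0.538  0.242  1.685  0.5    1.653 -0.757] [ 0.09452324 -0.31186252 -2.60131439] [-0.65176004 -0.11872615 -0.03991912]
```

View pics/s4.png

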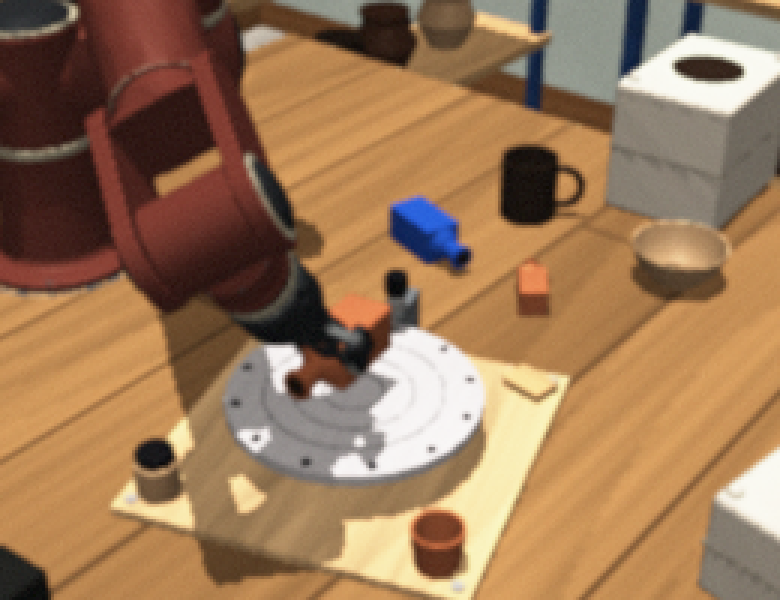

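View pics/w4.png

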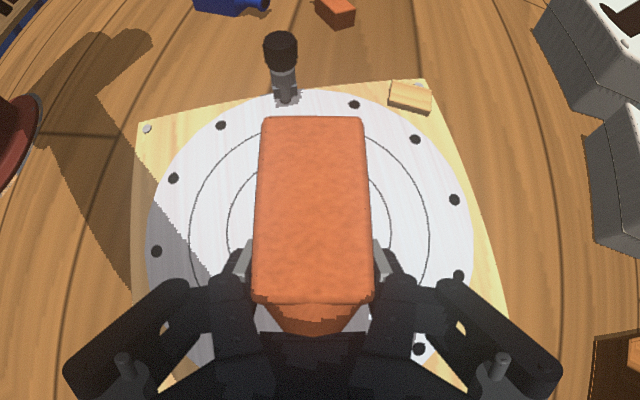

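>>> carry_out([
  [0,0.115,0.31,0,0,1,0.3],
  [0,0.115,0.31,0,0,1,0.3],
  [0,0.115,0.31,0,0,1,0.3],
  [0,0.115,0.31,0,0,1,0.3],
  [0,0.115,0.31,0,0,1,0.3],
  [0,0.115,0.31,0,0,1,0.3],
  [0,0.115,0.31,0,0,1,0.3],
  [0.1,0.115,0.31,0,0,1,0.3],
  [0,0,0,0,0,0,0.3],
])

```text
t: 7.1
tool_pos: [0.5677, -0.0704, 0.1897]
tool_rot: [-0.765, -2.383, -0.27]
contact_force: [0.1, -0.1, -1.9]
opening: 0.049
```

>>> carry_out([
  [0,0,0,-0.547,-0.745,0,0.3],
  [0,0,0,-0.547,-0.745,0,0.3],
  [0,0,0,-0.547,-0.745,0,0.3],
  [0,0,0,-0.547,-0.745,0,0.3],
  [0,0,0,-0.547,-0.745,0,0.3],
  [0,0,0,-0.547,-0.745,0,0.3],
  [0,0,0,-0.547,-0.745,0,0.3],
  [0,0,0,-0.547,-0.745,0,0.3],
  [0,0,0,0,0,0,0.3],
])

```text
t: 8.0
tool_pos: [0.5641, -0.0706, 0.1879]
tool_rot: [0.944, 2.921, -0.037]
contact_force: [-1.2, 0.7, -3.5]
opening: 0.0492
```

Run:
```python
from h import *
o=ctrl.get_obs();im=ctrl.get_image('scene');f=im['frame'][80:280,180:440];cv2.imwrite('pics/s5.png',cv2.resize(f,None,fx=3,fy=3,interpolation=3))
print(o['t'],o['tool_pos'],o['q'].round(3),o['contact_force'],o['wrist_torque'])
print(Rn.from_rotvec(o['tool_rot']).as_matrix().round(3))
```

```text
8.0 [ 0.56411415 -0.07058366  0.18785774] [-0.241 -0.095  1.833 -0.03   1.334 -1.18 ] [-1.17035816  0.69727857 -3.5208293 ] [0.00807926 0.088274   0.0118679 ]
[[-0.808  0.585  0.061]
 [ 0.584  0.811 -0.045]
 [-0.076 -0.001 -0.997]]
```

View pics/s5.png

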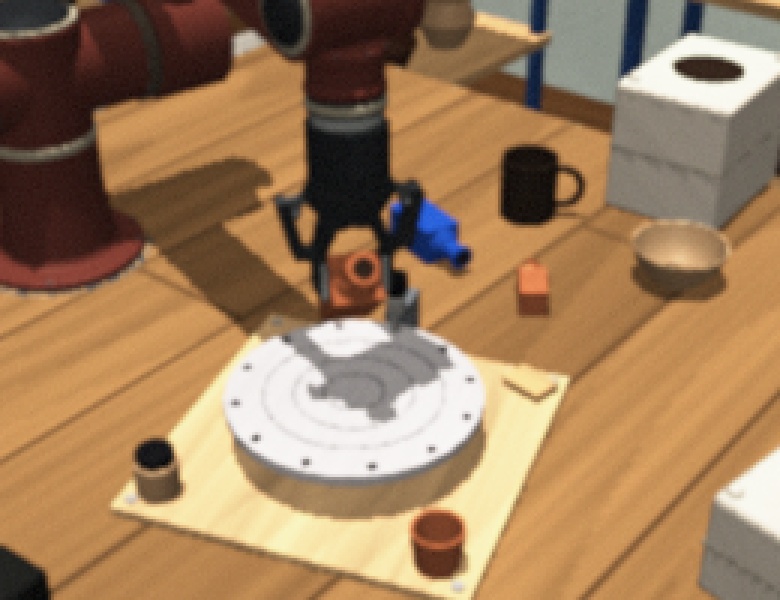

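>>> carry_out([
  [0,0,0,-0.549,-0.748,0,0.3],
  [0,0,0,-0.549,-0.748,0,0.3],
  [0,0,0,-0.549,-0.748,0,0.3],
  [0,0,0,-0.549,-0.748,0,0.3],
  [0,0,0,-0.549,-0.748,0,0.3],
  [0,0,0,-0.549,-0.748,0,0.3],
  [0,0,0,-0.549,-0.748,0,0.3],
  [0,0,0,-0.549,-0.748,0,0.3],
  [0,0,0,-0.549,-0.748,0,0.3],
  [0,0,0,0,0,0,0.3],
  [0,0,0,0,0,0,0.3],
])

```text
t: 9.15
tool_pos: [0.5663, -0.0722, 0.1884]
tool_rot: [0.694, 2.145, -0.351]
contact_force: [-0.3, -0.2, -2.6]
opening: 0.0491
```

Run:
```python
from h import *
o=ctrl.get_obs()
for n,(r0,r1,c0,c1) in {'scene':(80,280,180,440),'side':(100,280,220,460)}.items():
  im=ctrl.get_image(n);f=im['frame'][r0:r1,c0:c1];cv2.imwrite('pics/%s6.png'%n,cv2.resize(f,None,fx=3,fy=3,interpolation=3))
print(o['t'],o['tool_pos'],o['q'].round(3),o['contact_force'],o['wrist_torque'])
R=Rn.from_rotvec(o['tool_rot']).as_matrix();print(R.round(3))
R0=Rn.from_rotvec([-1.689,-1.958,-.584]).as_matrix()
print('bottle axis',R@R0.T@[.138,-.9905,0],'foot',o['tool_pos']+R@R0.T@(np.array([.555,-.0365,.095])-[.5646,-.0955,.0833]))
```

```text
9.15 [ 0.56630174 -0.0721724   0.18841589] [-0.039 -0.408  2.275 -0.842  0.637 -0.453] [-0.2582231  -0.21861232 -2.5604163 ] [ 0.4092216   0.60589147 -0.0333898 ]
[[-0.5    0.589  0.635]
 [ 0.356  0.808 -0.469]
 [-0.79  -0.008 -0.614]]
bottle axis [2.21595427e-03 1.37473806e-04 1.00006466e+00] foot [ 0.5559444  -0.06633184  0.1286776 ]
```

View pics/scene6.png

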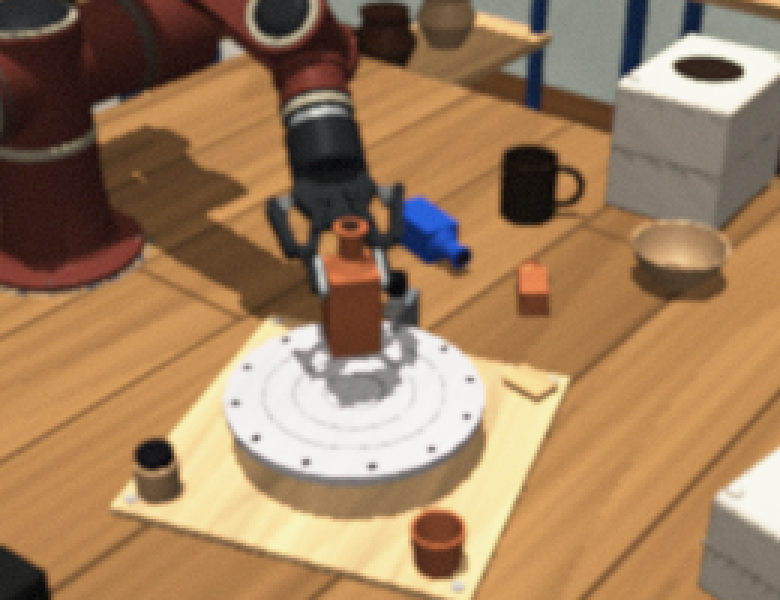

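View pics/side6.png

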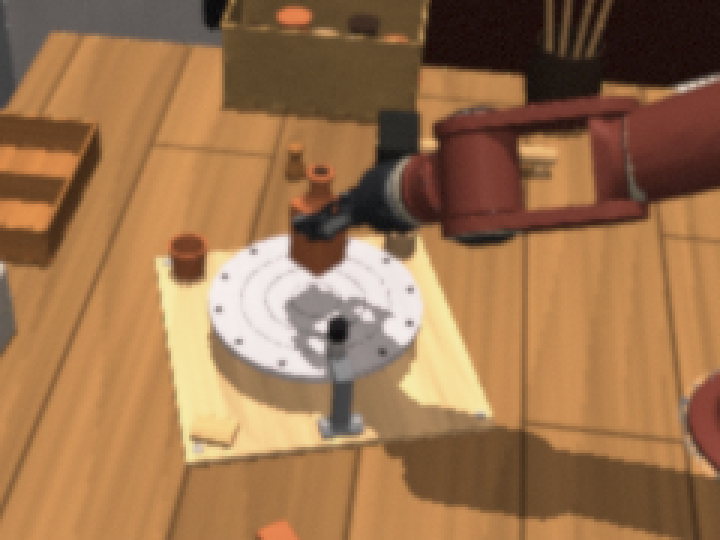

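>>> carry_out([
  [0,0,-0.7,0,0,0,0.3],
  [0,0,-0.7,0,0,0,0.3],
  [0,0,-0.6,0,0,0,0.3],
  [0,0,-0.1,0,0,0,0.3],
  [0,0,0,0,0,0,0.3],
  [0,0,0,0,0,0,0.3],
])

```text
t: 9.85
tool_pos: [0.5678, -0.072, 0.1388]
tool_rot: [0.692, 2.14, -0.349]
contact_force: [-0.4, 0.0, -3.1]
opening: 0.0494
```

```bash
cat > st.py <<'E'
from h import *
o=ctrl.get_obs()
print(o['t'],o['tool_pos'],o['q'].round(3),o['contact_force'],o['wrist_torque'])
R=Rn.from_rotvec(o['tool_rot']).as_matrix();print(R.round(3))
R0=Rn.from_rotvec([-1.689,-1.958,-.584]).as_matrix()
print('bottle axis',R@R0.T@[.138,-.9905,0],'foot',o['tool_pos']+R@R0.T@(np.array([.555,-.0365,.095])-[.5646,-.0955,.0833]))
E
python3 st.py
```

```text
9.85 [ 0.56775732 -0.07200597  0.13883357] [-0.039 -0.316  2.303 -0.991  0.56  -0.276] [-0.36276444  0.00819852 -3.11831058] [0.45002278 0.58700999 0.05516625]
[[-0.496  0.588  0.639]
 [ 0.354  0.809 -0.469]
 [-0.793 -0.006 -0.609]]
bottle axis [-0.00360053  0.0020835   1.00005847] foot [ 0.55773867 -0.06629739  0.0790248 ]
```

>>> carry_out([
  [0,0,0,0,0,-0.5,0.3],
  [0,0,0,0,0,-0.5,0.3],
  [0,0,0,0,0,-0.5,0.3],
  [0,0,0,0,0,0,0.3],
  [0,0,0,0,0,0,0.3],
])

```text
t: 10.35
tool_pos: [0.5661, -0.0725, 0.143]
tool_rot: [0.856, 2.105, -0.422]
contact_force: [0.1, 0.8, -3.1]
opening: 0.0493
```

```bash
python3 st.py
```

```text
10.35 [ 0.56606163 -0.07250845  0.14300314] [ 0.018 -0.255  2.243 -1.023  0.718 -0.123] [ 0.10677172  0.79343689 -3.06757774] [ 0.5390556   0.53130609 -0.02228   ]
[[-0.445  0.7    0.559]
 [ 0.43   0.715 -0.552]
 [-0.786 -0.005 -0.619]]
bottle axis [ 0.00428124 -0.00712479  1.00003258] foot [ 0.55653329 -0.0648184   0.08333636]
```

>>> carry_out([
  [0,0,0.5,0,0,0.3,0.3],
  [0,0,0.2,0,0,0.6,0.3],
  [0,0,0,0,0,0.6,0.3],
  [0,0,0,0,0,0.6,0.3],
  [0,0,0,0,0,0.6,0.3],
  [0,0,0,0,0,0.6,0.3],
  [0,0,0,0,0,0.6,0.3],
  [0,0,0,0,0,0.6,0.3],
  [0,0,0,0,0,0.6,0.3],
  [0,0,0,0,0,0,0.3],
  [0,0,0,0,0,0,0.3],
])

```text
t: 11.45
tool_pos: [0.5647, -0.0732, 0.1588]
tool_rot: [0.313, 2.224, -0.16]
contact_force: [0.7, -0.2, -3.0]
opening: 0.0493
```

```bash
python3 st.py
```

```text
11.45 [ 0.56467046 -0.07319578  0.15880022] [-0.242 -0.496  2.383 -0.103  0.357 -1.453] [ 0.6911272  -0.2412942  -2.96787888] [0.2487631  0.74361706 0.02986138]
[[-0.598  0.279  0.751]
 [ 0.169  0.96  -0.222]
 [-0.784 -0.006 -0.621]]
bottle axis [ 0.01094439 -0.00360367  1.00000074] foot [ 0.55241252 -0.07095847  0.09917819]
```

>>> carry_out([
  [0.1,0.08,-0.4,0,-0.1,0,0.3],
  [0.1,0.08,-0.4,0,0,0,0.3],
  [0,0,-0.2,0,0,0,0.3],
  [0,0,0,0,0,0,0.3],
  [0,0,0,0,0,0,0.3],
])

```text
t: 11.95
tool_pos: [0.5702, -0.0684, 0.1341]
tool_rot: [0.311, 2.214, -0.157]
contact_force: [-0.4, 0.1, -2.1]
opening: 0.0493
```

```bash
python3 st.py;python3 - <<'E'
from h import *
for n,(r0,r1,c0,c1) in {'scene':(100,260,200,400),'side':(120,260,250,430)}.items():
  im=ctrl.get_image(n);f=im['frame'][r0:r1,c0:c1];cv2.imwrite('pics/%s7.png'%n,cv2.resize(f,None,fx=3.5,fy=3.5,interpolation=3))
E
```

```text
11.95 [ 0.57021287 -0.06842434  0.13409893] [-0.228 -0.429  2.389 -0.162  0.275 -1.385] [-0.38064667  0.12212596 -2.13732241] [ 0.19382112  0.71673515 -0.01745945]
[[-0.59   0.277  0.758]
 [ 0.167  0.961 -0.221]
 [-0.79  -0.003 -0.613]]
bottle axis [ 4.71544282e-04 -3.73334199e-03  1.00006004e+00] foot [ 0.55857527 -0.06620649  0.07435199]
```

View pics/scene7.png

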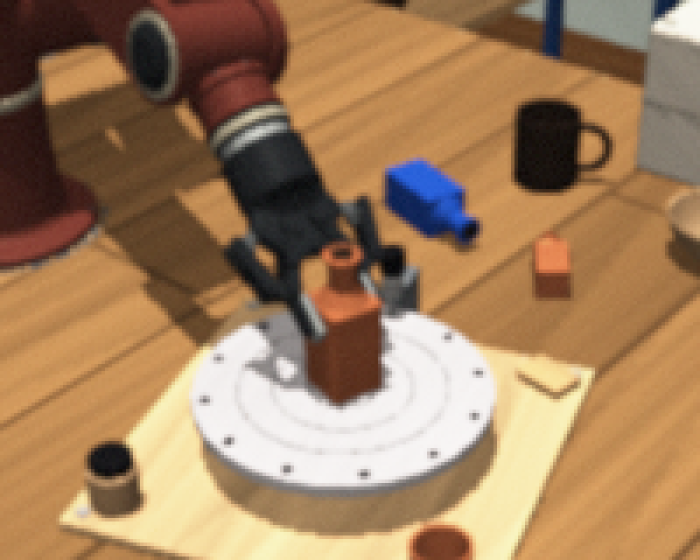

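View pics/side7.png

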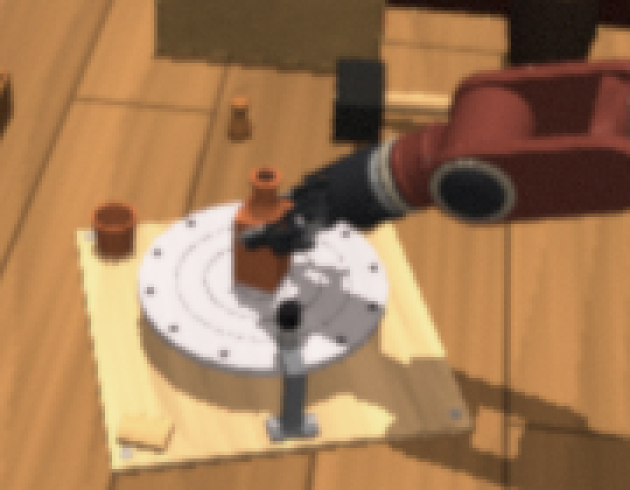

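>>> carry_out([
  [0,0,-0.06,0,0,0,0.3],
  [0,0,-0.06,0,0,0,0.3],
  [0,0,0,0,0,0,0.3],
  [0,0,0,0,0,0,0.3],
])

```text
t: 12.45
tool_pos: [0.57, -0.0686, 0.1308]
tool_rot: [0.311, 2.214, -0.157]
contact_force: [-0.0, 0.2, -2.8]
opening: 0.0494
```

>>> carry_out([
  [0,0,-0.04,0,0,0,0.3],
  [0,0,-0.04,0,0,0,0.3],
  [0,0,0,0,0,0,0.3],
])

```text
t: 12.75
tool_pos: [0.5711, -0.0688, 0.1305]
tool_rot: [0.311, 2.211, -0.157]
contact_force: [-0.5, -0.2, 1.8]
opening: 0.0492
```

>>> carry_out([
  [0,0,0,0,0,0,0.65],
  [0,0,0,0,0,0,0.8],
  [0,0,0,0,0,0,1],
  [0,0,0,0,0,0,1],
  [0,0,0,0,0,0,1],
], grip_force=20)

```text
t: 13.25
tool_pos: [0.5701, -0.0686, 0.1288]
tool_rot: [0.311, 2.214, -0.157]
contact_force: [0.1, 0.5, -0.3]
opening: 0.0857
```

```bash
python3 st.py;python3 - <<'E'
from h import *
for n,(r0,r1,c0,c1) in {'scene':(100,260,200,400),'side':(120,260,250,430)}.items():
  im=ctrl.get_image(n);f=im['frame'][r0:r1,c0:c1];cv2.imwrite('pics/%s8.png'%n,cv2.resize(f,None,fx=3.5,fy=3.5,interpolation=3))
im=ctrl.get_image('wrist');save(im,'w8')
E
```

```text
13.25 [ 0.57006056 -0.06856798  0.12882093] [-0.228 -0.418  2.392 -0.169  0.261 -1.377] [ 0.0994611  0.5479299 -0.3493524] [ 0.11320375  0.38661273 -0.03853741]
[[-0.59   0.277  0.758]
 [ 0.168  0.961 -0.221]
 [-0.79  -0.003 -0.614]]
bottle axis [ 6.23278712e-04 -3.91916205e-03  1.00005925e+00] foot [ 0.55841434 -0.06633643  0.06907618]
```

View pics/scene8.png

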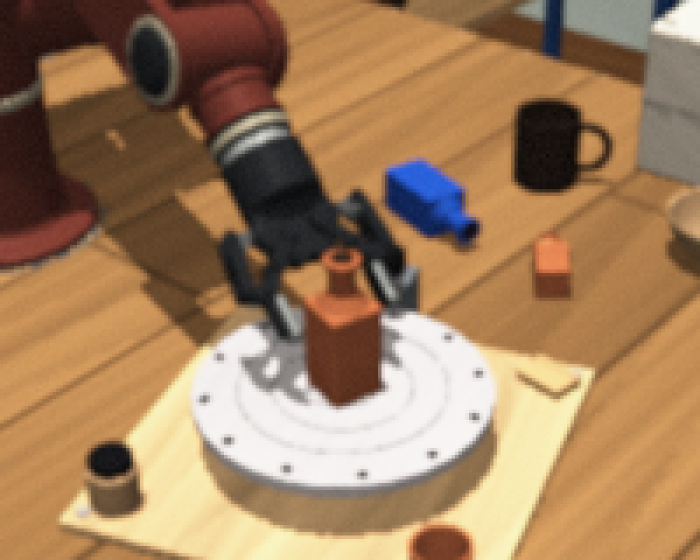

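View pics/w8.png

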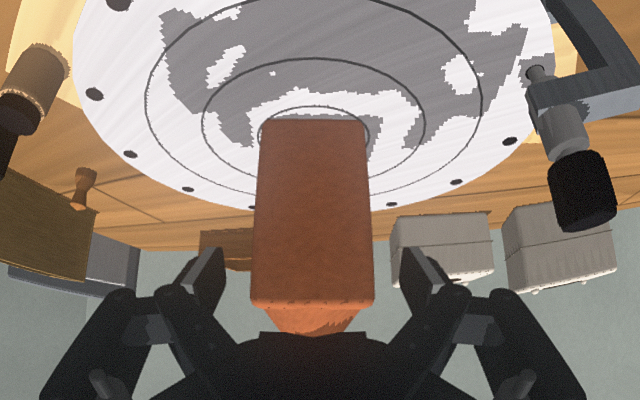

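>>> carry_out([
  [-0.3,0.088,0.243,0,0,0,1],
  [-0.6,0.175,0.486,0,0,0,1],
  [-0.6,0.175,0.486,0,0,0,1],
  [-0.6,0.175,0.486,0,0,0,1],
  [-0.6,0.175,0.6,0,0,0,1],
  [0,0,0,0,0,0,1],
])

```text
t: 14.0
tool_pos: [0.5031, -0.0487, 0.1902]
tool_rot: [0.31, 2.207, -0.157]
contact_force: [0.4, 0.7, 0.0]
opening: 0.0854
```

```bash
python3 st.py;python3 - <<'E'
from h import *
for n,(r0,r1,c0,c1) in {'scene':(100,260,200,400),'side':(120,260,250,430)}.items():
  im=ctrl.get_image(n);f=im['frame'][r0:r1,c0:c1];cv2.imwrite('pics/%s9.png'%n,cv2.resize(f,None,fx=3.5,fy=3.5,interpolation=3))
E
```

```text
14.0 [ 0.50310763 -0.04874568  0.19015133] [-0.213 -0.827  2.516 -0.106  0.539 -1.441] [0.4382079  0.67172588 0.01934474] [0.07673267 0.31063258 0.0066351 ]
[[-0.585  0.277  0.763]
 [ 0.166  0.961 -0.221]
 [-0.794 -0.003 -0.608]]
bottle axis [-0.00652596 -0.00241893  1.0000429 ] foot [ 0.49188792 -0.04660909  0.13032155]
```

View pics/scene9.png

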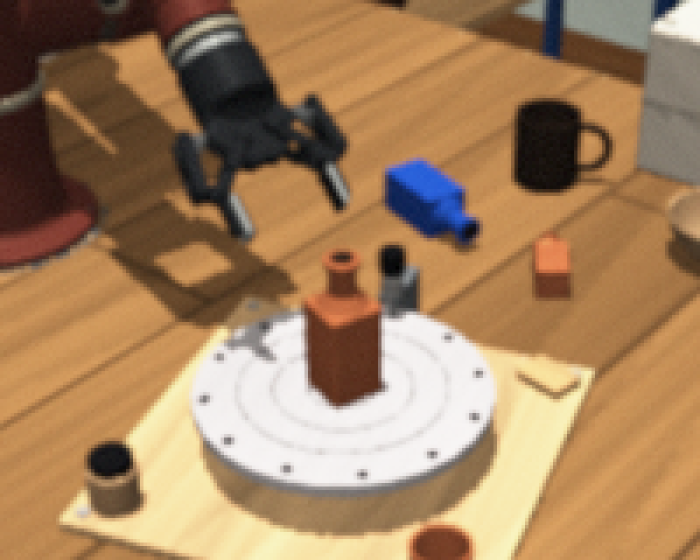

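View pics/side9.png

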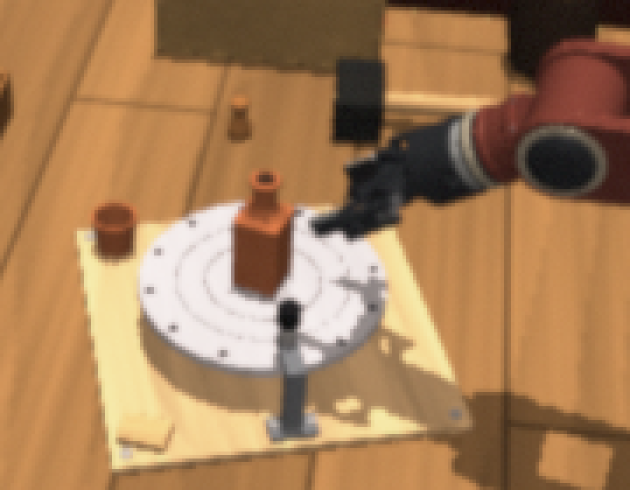

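Run:
```python
from h import *
o=ctrl.get_obs();R=Rn.from_rotvec(o['tool_rot']).as_matrix()
x=np.array([-.32,.947,0]);x/=np.linalg.norm(x);z=np.array([0,0,-1.]);T=np.c_[x,np.cross(z,x),z]
r=Rn.from_matrix(T@R.T).as_rotvec();print(r,np.linalg.norm(r),r/.1/15)
```

```text
[ 0.65597724  0.682153   -0.89579676] 1.3031080829142598 [ 0.43731816  0.45476867 -0.59719784]
```

>>> carry_out([
  [0,0.1,0.5,0.437,0.455,-0.597,1],
  [0,0.1,0.5,0.437,0.455,-0.597,1],
  [0,0.1,0.5,0.437,0.455,-0.597,1],
  [0,0.2,0.5,0.437,0.455,-0.597,1],
  [0,0.2,0.5,0.437,0.455,-0.597,1],
  [0,0.2,0.3,0.437,0.455,-0.597,1],
  [0,0.2,0.2,0.437,0.455,-0.597,1],
  [0.1,0.3,0,0.437,0.455,-0.597,1],
  [0.1,0.3,0,0.437,0.455,-0.597,1],
  [0.1,0.3,0,0.437,0.455,-0.597,1],
  [0.1,0.3,0,0.437,0.455,-0.597,1],
  [0.1,0.3,0,0.437,0.455,-0.597,1],
])

```text
t: 15.3
tool_pos: [0.5158, 0.0164, 0.259]
tool_rot: [1.506, 2.55, -0.041]
contact_force: [0.1, 0.4, 0.8]
opening: 0.0853
```

>>> carry_out([
  [0.1,0.3,0,0.437,0.455,-0.597,1],
  [0,0.3,0,0.437,0.455,-0.597,1],
  [0,0.2,0,0.437,0.455,-0.597,1],
  [0,0,0,0,0,0,1],
  [0,0,0,0,0,0,1],
])

```text
t: 15.8
tool_pos: [0.5179, 0.0357, 0.2595]
tool_rot: [-1.828, -2.551, 0.002]
contact_force: [-0.4, 0.6, -0.5]
opening: 0.0856
```

Run:
```python
from h import *
o=ctrl.get_obs();im=ctrl.get_image('wrist');save(im,'w10');print(o['t'],o['tool_pos'],o['q'].round(3));R=Rn.from_rotvec(o['tool_rot']).as_matrix();print(R.round(3))
im2=ctrl.get_image('side')
import pickle;pickle.dump((im,o,im2),open('w10.pkl','wb'))
for k in ['plunger_knob','bottle']:
  print(k,[(m['p'],np.array(m['position'])*[640,400]) for m in ctrl.mark_of(im,k)])
```

```text
15.8 [0.51790026 0.03571478 0.25945139] [-7.500e-02 -2.170e-01  1.820e+00  1.000e-03  1.542e+00 -4.020e-01]
[[-0.321  0.947 -0.003]
 [ 0.947  0.321  0.001]
 [ 0.002 -0.003 -1.   ]]
plunger_knob [(0.72, array([320.384, 180.8  ]))]
bottle [(0.93, array([402.816,  20.68 ])), (0.78, array([318.72, 268.32]))]
```

View pics/w10.png

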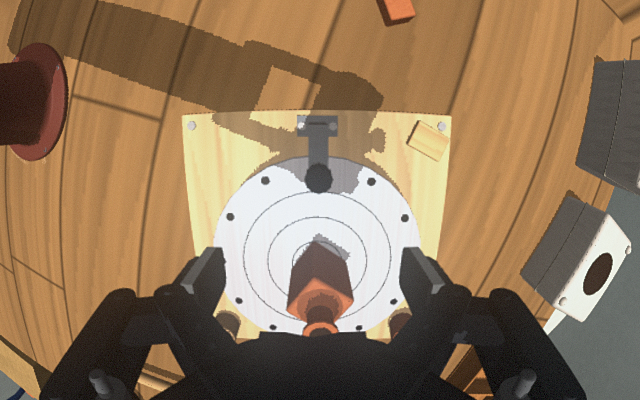

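Run:
```python
from h import *
import pickle;im,o,im2=pickle.load(open('w10.pkl','rb'))
def az(u,v,z):
    c,d=wray(im,o,u,v);return c+d*(z-c[2])/d[2]
cv2.imwrite('pics/w10c.png',cv2.resize(im['frame'][100:340,200:440],None,fx=2.5,fy=2.5,interpolation=3))
print('knob top',az(319,178,.14),'c',az(320.4,180.8,.128))
print('ring ctr approx',az(316.5,258,.07))
```

```text
knob top [0.51814685 0.04930684 0.14      ] c [0.52127315 0.04481971 0.128     ]
ring ctr approx [ 0.55354451 -0.0582954   0.07      ]
```

View pics/w10c.png

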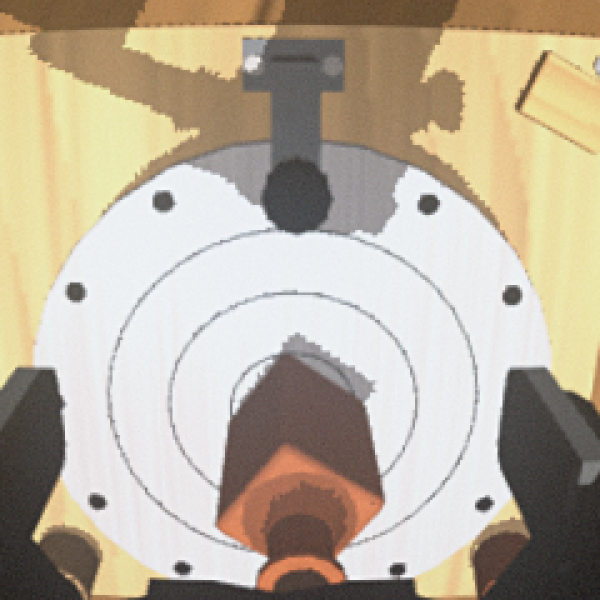

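>>> carry_out([
  [0.04,0.25,-0.5,0,0,0,1],
  [0,0.25,-0.9,0,0,0,1],
  [0,0,-0.9,0,0,0,1],
  [0,0,-0.9,0,0,0,1],
  [0,0,-0.6,0,0,0,1],
  [0,0,0,0,0,0,1],
  [0,0,0,0,0,0,1],
])

```text
t: 16.7
tool_pos: [0.5187, 0.0488, 0.1666]
tool_rot: [-1.83, -2.552, -0.001]
contact_force: [1.4, 0.5, 0.7]
opening: 0.0853
```

Run:
```python
from h import *
o=ctrl.get_obs();im=ctrl.get_image('wrist');cv2.imwrite('pics/w11.png',im['frame']);print(o['t'],o['tool_pos'],o['q'].round(3));R=Rn.from_rotvec(o['tool_rot']).as_matrix();print(R.round(3))
def az(u,v,z):
    c,d=wray(im,o,u,v);return c+d*(z-c[2])/d[2]
p=wproj(im,o,[.519,.048,.14]);print(p, wproj(im,o,o['tool_pos']))
```

```text
16.7 [0.51866732 0.04875426 0.16657454] [-0.05  -0.149  1.918  0.002  1.374 -0.377]
[[-0.321  0.947 -0.001]
 [ 0.947  0.321  0.002]
 [ 0.002 -0.    -1.   ]]
[314.00065783 234.30036885] [314.13786458 252.87945159]
```

View pics/w11.png

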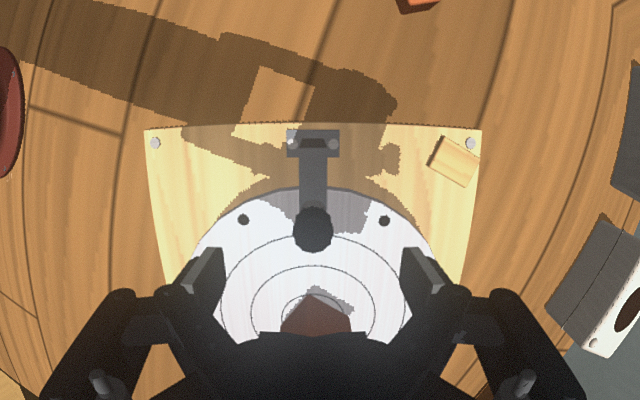

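>>> carry_out([
  [0,0,-0.7,0,0,0,1],
  [0,0,-0.7,0,0,0,1],
  [0,0,-0.6,0,0,0,1],
  [0,0,-0.12,0,0,0,1],
  [0,0,0,0,0,0,1],
  [0,0,0,0,0,0,1],
])

```text
t: 17.35
tool_pos: [0.5194, 0.0486, 0.1145]
tool_rot: [-1.831, -2.553, -0.003]
contact_force: [0.0, -0.5, -1.0]
opening: 0.0855
```

>>> carry_out([
  [0,0,0,0,0,0,0.5],
  [0,0,0,0,0,0,0.2],
  [0,0,0,0,0,0,0],
  [0,0,0,0,0,0,0],
  [0,0,0,0,0,0,0],
  [0,0,0,0,0,0,0],
  [0,0,0,0,0,0,0],
], grip_force=50)

```text
t: 18.05
tool_pos: [0.5189, 0.0487, 0.1138]
tool_rot: [-1.83, -2.552, -0.002]
contact_force: [1.1, 0.6, 1.9]
opening: 0.0221
```

Run:
```python
from h import *
o=ctrl.get_obs();print(o['t'],o['tool_pos'],o['contact_force'],o['opening'])
for n,(r0,r1,c0,c1) in {'scene':(100,260,200,400),'side':(120,260,250,430)}.items():
  im=ctrl.get_image(n);f=im['frame'][r0:r1,c0:c1];cv2.imwrite('pics/%s12.png'%n,cv2.resize(f,None,fx=3.5,fy=3.5,interpolation=3))
```

```text
18.05 [0.51890943 0.04868514 0.11378631] [1.11145484 0.62546033 1.86956387] 0.022101115583163737
```

View pics/scene12.png

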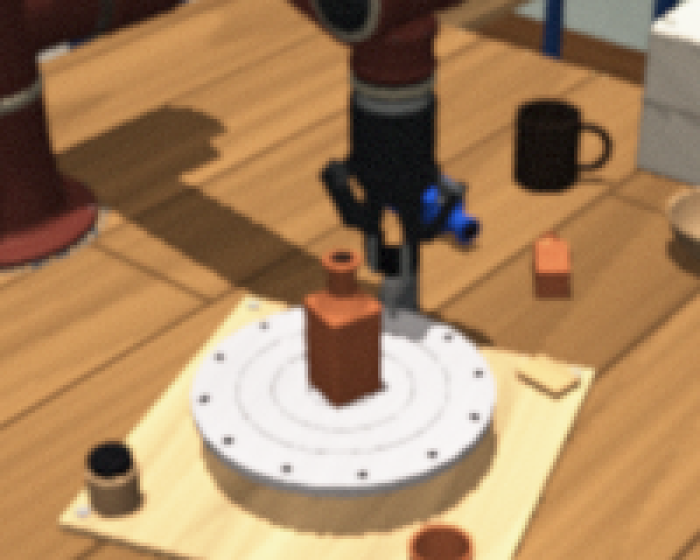

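View pics/side12.png

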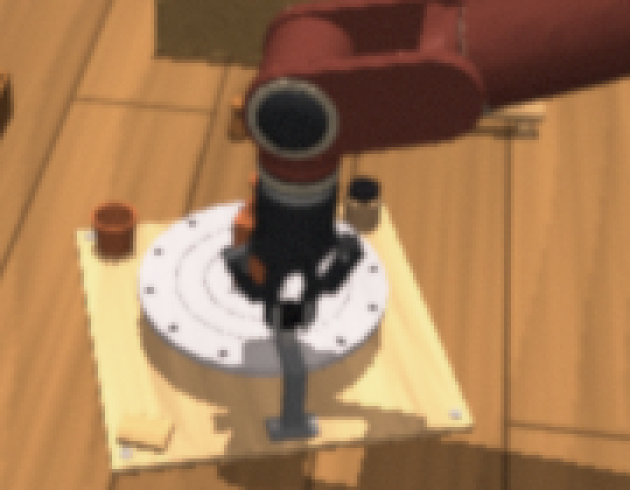

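>>> carry_out([
  [0,0,0.15,0,0,0,0],
  [0,0,0.15,0,0,0,0],
  [0,0,0.15,0,0,0,0],
  [0,0,0.15,0,0,0,0],
  [0,0,0,0,0,0,0],
  [0,0,0,0,0,0,0],
], grip_force=70)

```text
t: 18.75
tool_pos: [0.5188, 0.0487, 0.1269]
tool_rot: [-1.831, -2.552, -0.003]
contact_force: [7.2, 0.5, -8.1]
opening: 0.022
```

>>> carry_out([
  [0,0,0.1,0,0,0,0],
  [0,0,0.1,0,0,0,0],
  [0,0,0,0,0,0,0],
  [0,0,0,0,0,0,0],
])

```text
t: 19.15
tool_pos: [0.5188, 0.0487, 0.1316]
tool_rot: [-1.831, -2.552, -0.003]
contact_force: [8.1, 1.7, -9.7]
opening: 0.0219
```

>>> carry_out([
  [0.03,0,0.06,0,0,0,0],
  [0,0,0.06,0,0,0,0],
  [0,0,0,0,0,0,0],
  [0,0,0,0,0,0,0],
])

```text
t: 19.55
tool_pos: [0.5188, 0.0487, 0.1339]
tool_rot: [-1.83, -2.551, -0.001]
contact_force: [6.5, 0.6, -10.1]
opening: 0.0222
```

>>> carry_out([
  [0,0,0.05,0,0,0,0],
  [0,0,0.03,0,0,0,0],
  [0,0,0,0,0,0,0],
  [0,0,0,0,0,0,0],
])

```text
t: 19.95
tool_pos: [0.5187, 0.0487, 0.1341]
tool_rot: [-1.83, -2.551, -0.001]
contact_force: [11.5, 0.1, -19.9]
opening: 0.0218
```

Run:
```python
from h import *
o=ctrl.get_obs();print(o['t'],o['tool_pos'],o['contact_force'],o['opening'])
im=ctrl.get_image('wrist');cv2.imwrite('pics/w13.png',im['frame'])
im=ctrl.get_image('scene');f=im['frame'][130:230,230:350];cv2.imwrite('pics/s13.png',cv2.resize(f,None,fx=6,fy=6,interpolation=3))
```

```text
19.95 [0.51874418 0.04869881 0.13408293] [ 11.51889816   0.09905752 -19.94117516] 0.02184650709168074
```

View pics/s13.png

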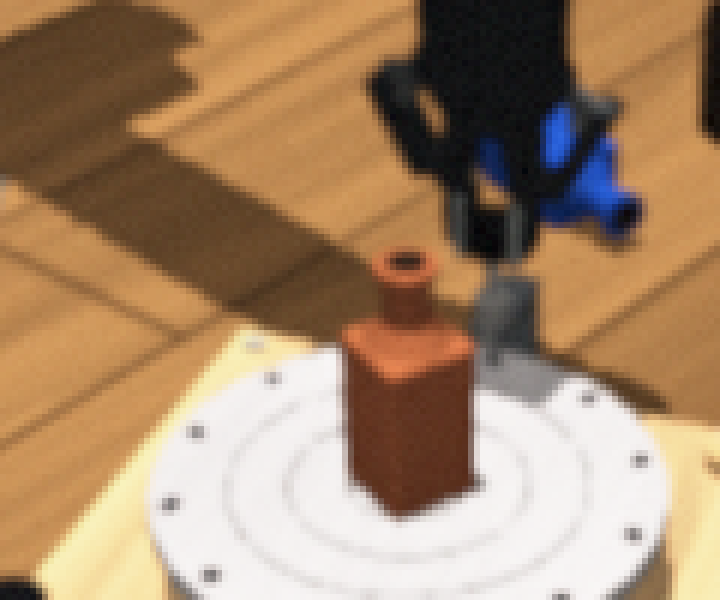

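View pics/w13.png

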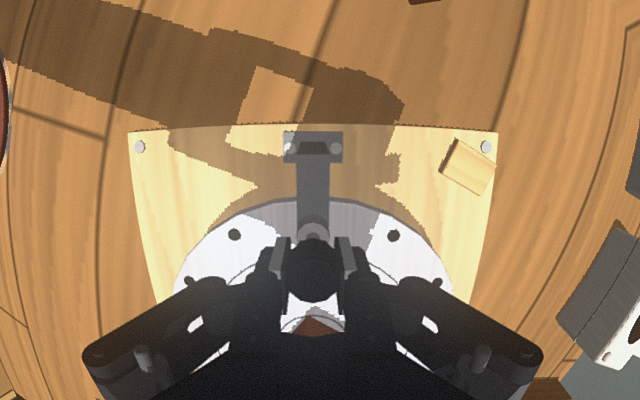

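>>> carry_out([
  [0,0,-0.02,0,0,0,0],
  [0,0,0,0,0,0,0],
  [0,0,0,0,0,0,0],
  [0,0,0,0,0,0,0],
  [0,0,0,0,0,0,0],
  [0,0,0,0,0,0,0],
  [0,0,0,0,0,0,0],
  [0,0,0,0,0,0,0],
])

```text
t: 20.85
tool_pos: [0.5188, 0.0487, 0.1341]
tool_rot: [-1.83, -2.551, -0.001]
contact_force: [10.6, 0.5, -16.2]
opening: 0.0216
```

Run:
```python
from h import *
o=ctrl.get_obs();print(o['t'],o['tool_pos'],o['contact_force'],o['opening'])
im=ctrl.get_image('scene');print(atz(im,*[230+402/6,130+263/6],.2), 'rim; foot near corner',atz(im,230+400/6,130+518/6,.07))
print(ctrl.finish_job())
```

```text
20.85 [0.51877233 0.04869026 0.13405953] [ 10.62615372   0.45836028 -16.17826442] 0.021640060347315332
[ 0.55994727 -0.06699117  0.2       ] rim; foot near corner [ 0.57461285 -0.08906495  0.07      ]
the job is handed in; nothing more can be done
None
```

I stood the bottle upright in the middle of the wheel and let go of it. I then gripped the plunger knob, pulled it up to its stop and handed the job in at about 21 s, still holding it. No verdict was reported.

- **Bottle:** the scene image puts its mouth at about (0.560, -0.067), against a wheel centre of (0.558, -0.065). That is a few mm off centre, and it stands upright and clear of the gripper.
- **Plunger:** it rose about 20 mm. The downward pull was 10 N just before the stop, then jumped to about 20 N with no further travel. I eased off slightly and it held at about 16 N, with the fingers at a 22 mm opening.
- **Sideways load:** about 10 N remained sideways at the grip, so the gripper was probably about 1 mm off centre on the knob. The force and opening stayed steady while I held it.
- **On the way:** while lowering the bottle, joint 4 came up against its range limit, reading -1.023 against a stated -1.02. I turned the bottle the other way and finished lowering from there. A reading just past a rounded limit is the one thing I can't rule out as a fault.
- **Other things:** I did not measure whether the bystanders stayed put. Those visible in the last pictures looked undisturbed.

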